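# Snap the swinging fence shut and hold the square in the corner

## Robot

A 6-joint arm with a two-finger parallel gripper is mounted at the origin on the work surface; the furniture and walls round the work are solid. World frame = base frame: x ahead of the robot, y to its left, z up, the work surface at z = 0. Lengths are in m, angles in rad, forces in N, time in s.
With the tool pointing down it reaches from about 0.325 to 0.85 m from the base axis. Payload 15.5 kg.
Tool frame: the origin (TCP) lies at the very end of the fingers, on their centre line; the grasp point (between the pads) lies 19 mm behind it (ctrl.hold_point_z is the z of the grasp point in the tool frame, in m); z points along the fingers, y is the line along which they close (so a half turn about z gives the same grasp; the last joint's range is limited). The gripper opens to 91 mm and grips with 3 to 60 N. Pads are 32 mm wide; open, the fingers measure 118 mm over their backs; the gripper's body (76 mm by 178 mm) begins 60 mm behind the grasp point.
Start: joints at [1.073, 0.494, 1.345, -0, 1.302, -0.096], TCP at [0.245, 0.575, 0.214] pointing down, gripper open.
Joint ranges: [-2.91, 2.91], [-0.82, 2.16], [0.22, 2.67], [-1.22, 4.37], [0.12, 2.79], [-3.08, 3.08]. Speed limits (rad/s): [1.89, 1.89, 2.57, 3.01, 3.01, 3.01].

## Interface

Orientations are given as a rotation vector (axis times angle).
In Python, from bench import ctrl, optics gives the robot as it stands.
- The arm moves only by the tool drive_tool, never from a script. Its argument "plan" is a list of rows, each a list of 5 numbers: the shift along the tool's x, y, z in m, then the turn about the tool's z in degrees, then the opening, from 0 (shut) to 1 (fully open). A call has 1 to 20 rows; each row is the pose to reach, as a shift and turn from the pose commanded when the call began, along the tool's axes at that moment; what a row does not reach only later rows make up. A row lasts 1/10 s, in which the tool goes at most 50 mm and 8.59 degrees, less where a joint would pass 70% of its speed; a pose out of reach is approached as far as the arm can. A call with a gripper value outside its range is refused whole. The fingers move at their own pace and stop on an object; "squeeze" is the grip in N (left out, the last holds). Time passes only in rows, so rows that repeat a pose let the fingers close. It gives the time, the measured TCP pose, the force, the opening and the grip force at its end, in the units of the state.
- ctrl.sense(): the state, without advancing time (a new reading comes with each control period).
- optics.capture(name): name is "side" or "top"; returns (picture, depth): 384x512x3 uint8, blue, green, red; 384x512 float32, m along the optical axis (not along the pixel's ray), 0 where there is no reading.
- optics.camera_info(name): a dict with "fx", "fy", "cx", "cy" (pixels), "rvec" (rotation vector, rad) and "tvec" (3), from world to camera coordinates, as OpenCV has them. Camera axes: x right, y down, z forward; pixel columns grow to the right and rows downward; lengths in m; the calibration is good to about 2 mm. A picture is of the moment at which its call begins. camera_info takes no time and is no camera call.
- ctrl.sign_off(): hands the job in; it is judged then, once.
The state is a dict: "t": time; "joints": joint angles; "dq": joint speeds; "tau": joint torques, N m; "position": TCP position; "tcp_rot": TCP orientation; "contact_force": force on the tool from outside, world axes, zero at the start; "torque": the same for the moment, N m; "grip_width": finger opening in m; "grip_force": force on a finger pad.
Only numpy, scipy, OpenCV 4.12 (cv2) and the standard library are available. Lean on these libraries where they do the work, as an engineer would, in place of code of your own. Each camera call takes 0.05 s, during which the arm holds its last target. There are 200 camera calls.

## Task

Get the corner assembly board ready for a glue-up: push its swinging fence outwards until it snaps fully home past the ball catch against its stop block. Then take the carpenter's square by its wooden grip, lay it flat on the board and press it into the corner of the two fences until both its outer faces touch flat, and finish like that, still gripping it and pressing it against both fences. Leave the nail tin, masking tape, tape measure and pencil where they are.

Things in the scene. Friction and masses are not known exactly. Their poses are not given: they have to be found in the camera images.
- corner_board: Plywood board 190 x 190 x 12 mm fixed on the bench, carrying two wooden fences along two neighbouring edges. Origin: centre of its underside. Its x axis points to the fixed fence, its y axis to the swinging fence's side, z up; its top is 12 mm above the bench. A stop block 34 x 19 x 26 mm stands on it at x -70, y +85 mm.
- fixed_fence: Fixed wooden fence, 20 x 190 x 26 mm high, standing on the board along its +x edge, same axes as the board. Origin: centre of its underside. Its inner face, at x = -10 mm, is the one that the square must touch.
- swing_rail: Swinging wooden fence, 18 mm wide, 23 mm high, reaching 165 mm from its hinge pin; underside 3 mm above the board, top level with the fixed fence (38 mm above the bench). Origin: on the pin axis at its underside; it extends along its own -x; inner face at y = -9 mm. Shut, it is parallel to the board's x axis against the stop block, so the inner faces make a right angle.
- swing_fence (a joint): Swinging fence's angle about its pin, rad: 0 = shut on the rigid stop, positive = swung in over the board. Push it shut on its inner face, towards the board's +y. In the last 0.07 rad it must override a spring ball (about 5 N near its free end), then snaps in and is held. The ball's dome stands 4.5 mm above the board, 140 mm from the pin, just inside the shut fence.
- hinge_pin (a point): Hinge pin axis of the swinging fence, at the board's top.
- corner (a point): The inner corner where the planes of the fences' inner faces meet when the swinging fence is shut, at the board's top (x +75, y +58 mm on the board). The swinging fence's flat inner face begins 12 mm from here.
- square_grip (a point): Centre of the square's dark wooden grip: a block 20 mm thick and 46 mm long standing on the diagonal brace, its top 52 mm and this point 34 mm above the square's underside (bars are 20 mm high). Axes are the square's: its legs point along -x and -y from the heel, z up; the grip's 20 mm thickness lies along (-1,1,0), its length along (1,1,0). The square is loose, about 0.3 kg.
- square_heel (a point): Outer heel (corner) of the square at its underside, 40 mm in x and 40 mm in y from the grip's centre, 34 mm below it. Same axes. Friction between square, board and fences is strong (about 0.6): pressed on one fence, the square may stick before it reaches the other.
- square: Carpenter's square lying on the bench: an L of two aluminium bars 24 mm wide, 20 mm thick, each leg 110 mm long outside, with a diagonal brace. Origin: at its underside, straight below the grip's centre. Its outer faces are at x = +40 and y = +40 mm. In the corner its axes are parallel to the board's: the x = +40 face on the fixed fence, the y = +40 face on the swinging fence.
- nail_tin: Bystander: open tin, 68 mm across, 62 mm high. Origin: centre of its underside.
- masking_tape: Bystander: roll of masking tape, 92 mm across, 24 mm high, lying on the closed fittings case (76 mm high). Origin: centre of its underside.
- tape_measure: Bystander: pocket tape measure 61 x 74 x 72 mm on the bench. Origin: centre of its underside.
- pencil: Bystander: mechanical pencil, 140 mm long, 10 mm thick, behind the fittings case. Origin: centre of its underside.

How it is judged:
By the outcome, as a careful person would: the job done as asked, in the order asked, and still so for the second after the job is handed in, while the arm keeps its last pose, push and grip.
It also fails if it takes over 72 s, if anything falls off the work surface, if the arm or the gripper's body presses on something with over 40 N, if the wrist force passes 120 N, or if a joint passes its speed limit or range.

## Working session

There is one attempt and no reset: what is moved stays moved. The work goes in short steps, Python scripts to look and compute and a tool call to move; the robot and the scene stay as the last step left them, time stands still between calls to the robot, and variables do not carry over. Pictures are saved under pics/ and viewed, at most 10 in all, crops included, and the job is handed in when it is done.

Besides the shell and the picture viewer there is one more tool, called in YAML: its name, and indented under it one key for each argument. drive_tool: Moves the arm, as the interface text tells. Its arguments: {"type":"object","properties":{"plan":{"type":"array"},"squeeze":{"type":"number"}},"required":["plan"]}

```bash
mkdir -p pics; cat > h.py <<'E'
import numpy as np, cv2
from bench import ctrl, optics
def cam(n):
    c=optics.camera_info(n); K=np.array([[c['fx'],0,c['cx']],[0,c['fy'],c['cy']],[0,0,1]])
    R=cv2.Rodrigues(np.array(c['rvec'],float))[0]; t=np.array(c['tvec'],float).reshape(3)
    return K,R,t
def toplane(n,uv,z):
    K,R,t=cam(n); uv=np.atleast_2d(np.array(uv,float)); z=np.broadcast_to(z,len(uv))
    d=(R.T@np.linalg.inv(K)@np.c_[uv,np.ones(len(uv))].T).T; o=-R.T@t
    return o+d*((z-o[2])/d[:,2])[:,None]
def cloud(n,D):
    K,R,t=cam(n); v,u=np.mgrid[:D.shape[0],:D.shape[1]]
    P=np.stack([(u-K[0,2])/K[0,0]*D,(v-K[1,2])/K[1,1]*D,D],-1)
    return (P-t)@R
def proj(n,P):
    K,R,t=cam(n); q=(R@np.atleast_2d(P).T).T+t; q=q@K.T; return q[:,:2]/q[:,2:]
E
python3 - <<'E'
from h import *
for n in ('top','side'):
    im,D=optics.capture(n); cv2.imwrite(f'pics/{n}0.png',cv2.resize(im,(768,576),interpolation=cv2.INTER_CUBIC)); np.savez(f'{n}0.npz',im=im,D=D)
    K,R,t=cam(n); print(n,K[0,0],-R.T@t,R[2], (D>0).mean())
s=ctrl.sense(); print(s, ctrl.hold_point_z)
E
```

```text
top 407.584664207803 [0.22087523 0.06533562 1.27780594] [ 0.21465578 -0.00679429 -0.97666613] 0.9957071940104166
side 368.69182780462137 [ 0.85464103 -0.35680201  1.0096247 ] [-0.33121033  0.39047972 -0.85896758] 0.996185302734375
{'t': 0.1, 'joints': array([ 1.07246325e+00,  4.94123829e-01,  1.34605953e+00, -2.61586534e-05,
        1.30251383e+00, -9.54843364e-02]), 'dq': array([-0.00048899, -0.00221059, -0.00293637,  0.00130175, -0.00108944,
       -0.00129728]), 'tau': array([ 2.24967705e-03, -8.80246639e+01, -3.82543731e+01,  7.09686382e-02,
        4.82969906e-02,  6.46213579e-06]), 'position': array([0.24485667, 0.57466583, 0.21339943]), 'tcp_rot': array([-6.28452456e-01, -3.07778660e+00,  1.67051347e-03]), 'contact_force': array([ 0.02317366, -0.00354741, -0.37565049]), 'torque': array([0.02979255, 0.00371593, 0.04002929]), 'grip_force': 0.0, 'grip_width': 0.09089540877346382} -0.0188
```

View pics/top0.png

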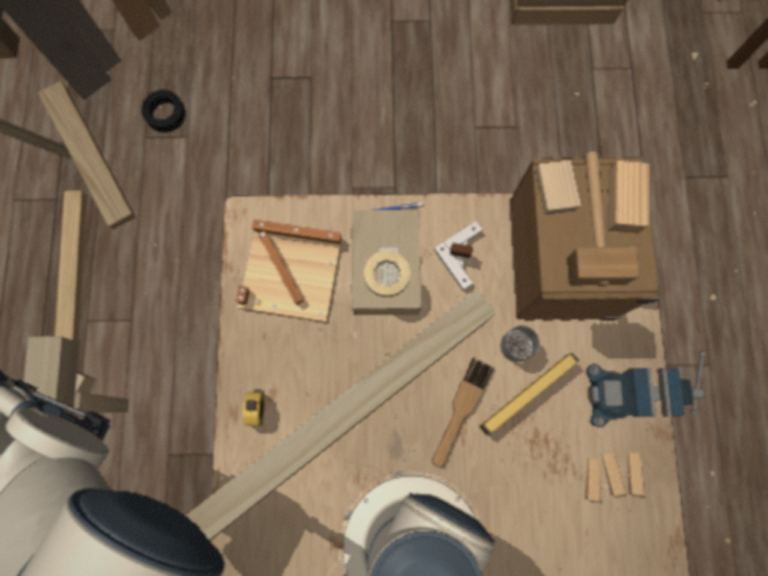

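View pics/side0.png

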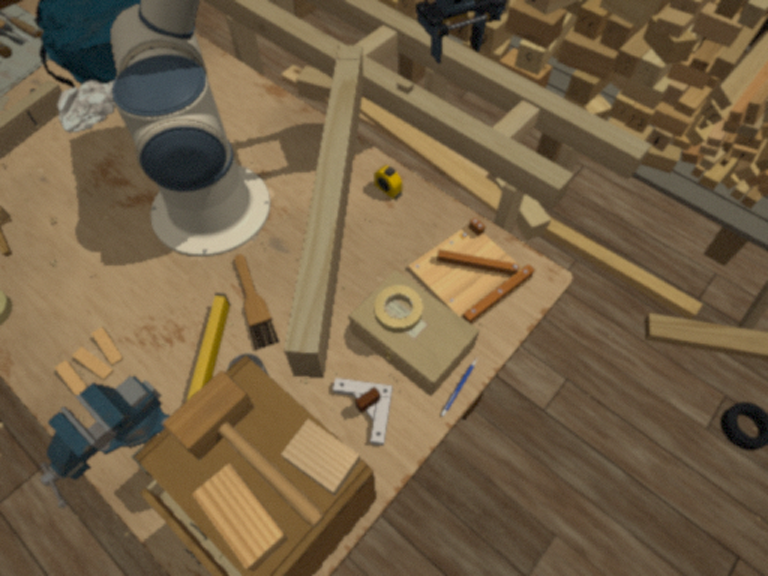

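Top view: board at about (290,270) with fixed fence along the top edge (253,226)–(340,237), rail from hinge (263,235) to (298,303), stop block (243,296). Square: heel at (437,250), grip (461,250). A long beam and the fittings case stand nearby. Side view agrees.

```bash
python3 - <<'E'
from h import *
for n in ('top','side'):
    d=np.load(n+'0.npz'); im,D=d['im'],d['D']; P=cloud(n,D)
    hsv=cv2.cvtColor(im,cv2.COLOR_BGR2HSV)
    def at(u,v): 
        u=int(u/1.5);v=int(v/1.5); return np.round(P[v,u],3),hsv[v,u]
    pts={'top':dict(fence=(300,232),rail=(283,272),stop=(243,293),board=(270,290),beam1=(475,310),beam2=(350,395),beam3=(250,470),case=(370,300),tape=(372,255),grip=(461,250),legA=(470,233),legB=(455,275),tin=(520,345),crate=(530,240),bench=(400,450)),
     'side':dict(fence=(500,292),rail=(475,261),stop=(477,226),board=(440,280),beam=(308,340),beam2=(325,230),beam3=(345,90),case=(400,340),grip=(368,399),legA=(355,386),legB=(380,425),crate=(300,410))}[n]
    for k,v in pts.items(): print(n,k,*at(*v))
E
```

```text
top fence [0.639 0.228 0.034] [ 12 143 171]
top rail [0.55  0.264 0.038] [ 13 144 163]
top stop [0.505 0.344 0.038] [ 11 118 147]
top board [0.518 0.293 0.01 ] [ 16  98 219]
top beam1 [ 0.449 -0.122  0.117] [ 20  67 164]
top beam2 [0.288 0.119 0.12 ] [ 19  57 171]
top beam3 [0.155 0.303 0.117] [ 19  56 169]
top case [0.479 0.081 0.074] [ 19  71 170]
top tape [0.566 0.074 0.098] [ 19  81 196]
top grip [ 0.589 -0.11   0.054] [ 10 148  95]
top legA [ 0.637 -0.136  0.018] [ 16  23 215]
top legB [ 0.543 -0.1    0.022] [ 15  24 194]
top tin [ 0.389 -0.224  0.038] [ 14  47 103]
top crate [ 0.578 -0.231  0.147] [ 15 126  71]
top bench [0.183 0.024 0.002] [ 17  70 146]
side fence [0.646 0.234 0.037] [ 12  71 154]
side rail [0.563 0.257 0.04 ] [ 14 188 138]
side stop [0.511 0.339 0.04 ] [ 12 124 123]
side board [0.528 0.187 0.016] [ 18 121 205]
side beam [ 0.465 -0.124  0.122] [ 20  77 159]
side beam2 [0.314 0.07  0.119] [ 22  74 163]
side beam3 [0.057 0.403 0.117] [ 21  98 143]
side case [0.573 0.    0.076] [ 21  96 159]
side grip [ 0.602 -0.12   0.055] [ 11 197  88]
side legA [ 0.557 -0.109  0.024] [ 16  28 189]
side legB [ 0.642 -0.133  0.022] [ 18  29 191]
side crate [ 0.58  -0.238  0.217] [ 17 145 128]
```

```bash
python3 - <<'E'
from h import *
a=np.load('top0.npz')['im'][135:220,155:330]; b=np.load('side0.npz')['im'][140:300,215:365]
a=cv2.resize(a,None,fx=4,fy=4,interpolation=cv2.INTER_CUBIC)
cv2.imwrite('pics/ca.png',a)
b=cv2.resize(b,None,fx=3.7,fy=3.7,interpolation=cv2.INTER_CUBIC); cv2.imwrite('pics/cb.png',b)
E
```

```text
(no output)
```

View pics/ca.png

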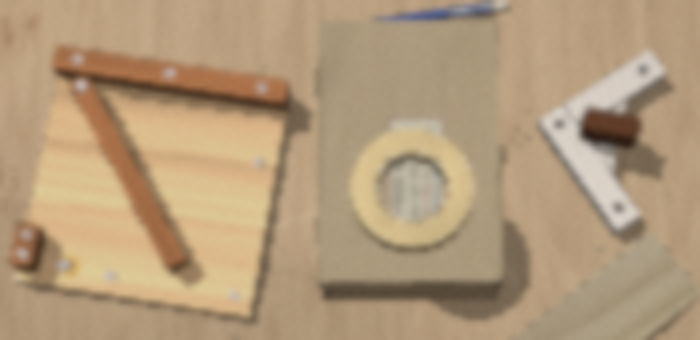

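View pics/cb.png

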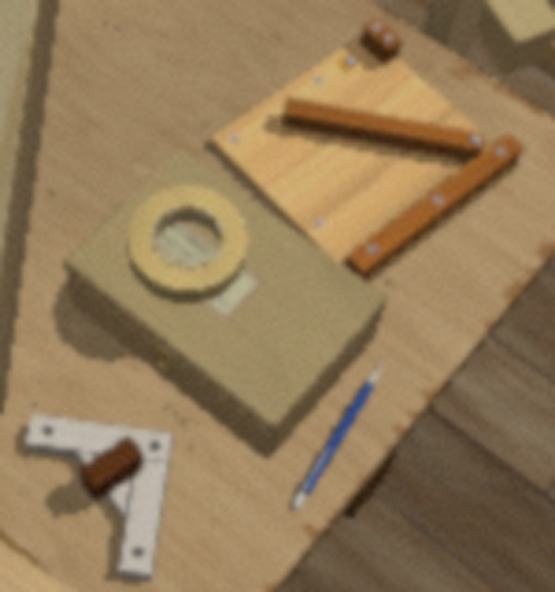

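Crops: fence, rail (pivot at crop (82,86), free end (178,265)), stop block, ball catch (65,265), and the square with its brown grip (610,128) are all clear in the top crop, and likewise in the side crop.

```bash
cat > m.py <<'E'
from h import *
def rect(n,mask,z,name):
    cs,_=cv2.findContours(cv2.resize(mask,None,fx=1,fy=1),cv2.RETR_EXTERNAL,cv2.CHAIN_APPROX_NONE)
    for c in sorted(cs,key=cv2.contourArea,reverse=True)[:3]:
        if cv2.contourArea(c)<20: continue
        W=toplane(n,c[:,0,:],z)[:,:2]*1000
        r=cv2.minAreaRect(W.astype(np.float32)); 
        (w,h),a=r[1],r[2]
        if w<h: w,h,a=h,w,a+90
        print(n,name,'c',np.round(r[0],1),'size',round(w,1),round(h,1),'long axis deg',round((a+90)%180-90,2),'n',len(c))
if __name__=='__main__':
  import sys
  for n in ('top','side'):
    d=np.load(n+'0.npz'); im,D=d['im'],d['D']; P=cloud(n,D); hsv=cv2.cvtColor(cv2.GaussianBlur(im,(0,0),.6),cv2.COLOR_BGR2HSV).astype(int)
    H,S,V=hsv[...,0],hsv[...,1],hsv[...,2]; X,Y,Z=P[...,0],P[...,1],P[...,2]
    roi=(X>.4)&(X<.72)&(Y>-.22)&(Y<.42)
    m=lambda c:(c&roi).astype(np.uint8)*255
    wood=(H<=15)&(S>110)&(V<200)&(Z>.027)&(Z<.05)&(Y>.12)
    rect(n,m(wood),.038,'wood')
    brd=(Z>.005)&(Y>.12)&(X<.75)&(S>75)&(Z<.05)
    rect(n,m(brd),.012,'board')
    sq=(Z>.010)&(Z<.045)&(Y<-.03)&(Y>-.2)&(S<45)&(V>120)&(X>.5)
    rect(n,m(sq),.020,'square')
    gr=(V<125)&(S>120)&(Z>.035)&(Y<-.05)&(Y>-.2)&(X>.54)&(X<.66)
    rect(n,m(gr),.052,'grip')
    vis=im.copy(); 
    for k,c in ((wood,(0,0,255)),(sq,(255,0,0)),(gr,(0,255,0))): vis[c&roi]=c_=c if 0 else (0,0,0); vis[(c&roi)]=dict(a=0) and 0 or 0
    vis=im.copy()
    for msk,c in ((wood,(0,0,255)),(sq,(255,0,0)),(gr,(0,255,0))): vis[msk&roi]=c
    cv2.imwrite(f'pics/vis_{n}.png',vis)
  a=cv2.imread('pics/vis_top.png')[130:220,150:340];b=cv2.imread('pics/vis_side.png')[140:300,215:365]
  a=cv2.resize(a,None,fx=2.1,fy=2.1,interpolation=0); b=cv2.resize(b,None,fx=2.5,fy=2.5,interpolation=0)
  o=np.zeros((max(a.shape[0],b.shape[0]),a.shape[1]+b.shape[1],3),np.uint8); o[:a.shape[0],:a.shape[1]]=a;o[:b.shape[0],a.shape[1]:]=b
  cv2.imwrite('pics/vis.png',o)
E
sed -i '/vis=im.copy(); $/,/for k,c in/d' m.py; python3 m.py
```

```text
top wood c [606.7 218.2] size 204.6 151.6 long axis deg 29.67 n 237
top wood c [501.4 344.3] size 34.1 18.3 long axis deg -11.84 n 34
top board c [566.4 251.5] size 207.2 197.1 long axis deg -9.71 n 237
top square c [ 587.  -132.7] size 111.7 109.9 long axis deg 31.99 n 116
top grip c [ 587.5 -111.4] size 35.9 17.8 long axis deg 79.46 n 30
side wood c [613.9 214.8] size 200.9 156.5 long axis deg 30.07 n 213
side wood c [507.1 339.3] size 38.3 24.3 long axis deg -13.44 n 23
side board c [567.4 254.6] size 212.7 211.0 long axis deg 81.89 n 208
side square c [ 592.8 -138. ] size 109.8 109.0 long axis deg -57.08 n 154
side grip c [ 601.1 -120.4] size 44.2 22.6 long axis deg 71.68 n 36
```

View pics/vis.png

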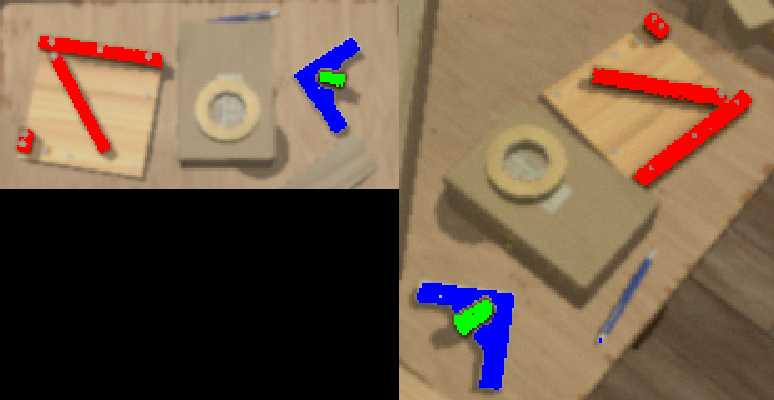

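```bash
cat > m2.py <<'E'
from h import *
F=4
def masks(n,im,D):
    P=cloud(n,D); big=cv2.resize(im,None,fx=F,fy=F,interpolation=cv2.INTER_CUBIC)
    P=cv2.resize(P.astype(np.float32),None,fx=F,fy=F,interpolation=cv2.INTER_NEAREST)
    h=cv2.cvtColor(big,cv2.COLOR_BGR2HSV).astype(int); return P,h[...,0],h[...,1],h[...,2],big
def contour(m,k=1):
    cs,_=cv2.findContours(m.astype(np.uint8)*255,cv2.RETR_EXTERNAL,cv2.CHAIN_APPROX_NONE)
    cs=sorted(cs,key=cv2.contourArea,reverse=True)[:k]
    return [(c[:,0,:]+.5)/F-.5 for c in cs]
def fit(W):
    vx,vy,x,y=cv2.fitLine(W.astype(np.float32),cv2.DIST_HUBER,0,.01,.01).ravel()
    if abs(vy)>abs(vx) and vy<0 or abs(vx)>abs(vy) and vx<0: vx,vy=-vx,-vy
    return np.array([x,y]),np.degrees(np.arctan2(vy,vx))
if __name__=='__main__':
  O=np.array([567,253.]); yaw=np.radians(-8); R=np.array([[np.cos(yaw),-np.sin(yaw)],[np.sin(yaw),np.cos(yaw)]])
  for n in ('top','side'):
    d=np.load(n+'0.npz'); P,H,S,V,big=masks(n,d['im'],d['D']); X,Y,Z=P[...,0],P[...,1],P[...,2]
    wood=(H<=15)&(S>110)&(V<200)&(Z>.022)&(Z<.06)&(Y>.12)&(Y<.40)&(X>.45)&(X<.7)
    wood=cv2.morphologyEx(wood.astype(np.uint8),cv2.MORPH_CLOSE,np.ones((15,15)))>0
    cs=contour(wood,2)
    L=[(toplane(n,c,.038)[:,:2]*1000-O)@R for c in cs]   # approx board frame
    A=L[0]
    for nm,s in (('outer',(A[:,0]>85)&(abs(A[:,1])<80)),('inner',(A[:,0]>60)&(A[:,0]<86)&(A[:,1]>-80)&(A[:,1]<25)),('+y end',(A[:,1]>80)&(A[:,0]>79)&(A[:,0]<93)),('-y end',(A[:,1]<-80)&(A[:,0]>79)&(A[:,0]<93)),):
        if s.sum()>5: p,a=fit(A[s]); print(n,nm,np.round(p,1),round(a,2),s.sum())
    # rail edges: points well inside
    r=(A[:,0]<45)&(A[:,0]>-60)
    B=A[r]; p0,a0=fit(B); u=np.array([np.cos(np.radians(a0)),np.sin(np.radians(a0))]); nn=np.array([-u[1],u[0]])
    off=(B-p0)@nn
    for sg in (1,-1):
        s=(off*sg>0)&(off*sg<20); p,a=fit(B[s]); print(n,'rail edge',sg,np.round(p,1),round(a,2))
    print(n,'rail tip min along',np.round(A[A[:,0]<30][np.argmin(A[A[:,0]<30]@u)],1))
    if len(L)>1: b=L[1]; print(n,'stop x',b[:,0].min().round(1),b[:,0].max().round(1),'y',b[:,1].min().round(1),b[:,1].max().round(1))
    # screws on wood
    scr=(S<90)&(V>150)
    sq=(Z>.008)&(Z<.06)&(Y<-.03)&(Y>-.2)&(S<50)&(V>110)&(X>.5)&(X<.68)
    c=contour(sq)[0]
    for z in (.02,0.):
        W=toplane(n,c,z)[:,:2]*1000; 
        hull=cv2.convexHull(W.astype(np.float32)); ap=cv2.approxPolyDP(hull,6,True)[:,0]; print(n,'square hull z',z,np.round(ap,1).tolist())
    # line fits of two outer faces
    W=toplane(n,c,.02)[:,:2]*1000; iH=np.argmax(W[:,1]); he=W[iH]
    for nm,zz,dr in (('x40face',.02 if n=='top' else .0 ,None),):
        pass
    g=(V<120)&(S>110)&(Z>.03)&(Y<-.05)&(Y>-.2)&(X>.54)&(X<.66)
    c=contour(g)[0]; W=toplane(n,c,.052)[:,:2]*1000; r=cv2.minAreaRect(W.astype(np.float32)); print(n,'grip',r)
E
python3 m2.py
```

```text
top outer [86.1 51.7] 88.94 78
top inner [ 64.5 -25.6] 89.48 271
top +y end [84.7 85. ] -39.96 15
top -y end [ 81.9 -90.6] 84.96 24
top rail edge 1 [-12.3  20.9] 36.55
top rail edge -1 [-5.8  5.2] 36.56
top rail tip min along [-77.7 -40.5]
top stop x -96.0 -59.4 y 70.1 92.5
top square hull z 0.02 [[662.5, -149.60000610351562], [605.0, -59.20000076293945], [512.5999755859375, -116.5999984741211], [523.7999877929688, -135.3000030517578], [644.4000244140625, -161.6999969482422]]
top square hull z 0.0 [[669.5, -153.0], [611.0999755859375, -61.099998474121094], [517.2999877929688, -119.5], [528.7000122070312, -138.5], [651.2000122070312, -165.3000030517578]]
top grip ((587.8532104492188, -111.6817626953125), (41.366275787353516, 22.65971565246582), 84.51978302001953)
side outer [93.6 -1.4] 88.71 202
side inner [ 70.2 -27.6] 88.15 124
side +y end [87.2 84.8] -14.6 21
side -y end [ 90.2 -94.9] 85.51 50
side rail edge 1 [ 3.9 27.7] 39.34
side rail edge -1 [ -8.2 -14.1] 37.8
side rail tip min along [-59.  -52.2]
side stop x -90.6 -49.1 y 58.9 92.8
side square hull z 0.02 [[518.9000244140625, -120.9000015258789], [530.7999877929688, -140.39999389648438], [648.5999755859375, -166.60000610351562], [668.0, -155.0], [607.9000244140625, -63.20000076293945]]
side square hull z 0.0 [[512.0999755859375, -116.19999694824219], [524.2999877929688, -136.10000610351562], [644.5, -162.6999969482422], [664.2999877929688, -150.89999389648438], [602.9000244140625, -57.29999923706055]]
side grip ((600.3469848632812, -120.55333709716797), (46.61763000488281, 25.50019073486328), 73.92252349853516)
```

```bash
cat > m3.py <<'E'
from m2 import *
O=np.array([567,253.]); yaw=np.radians(-9); R=np.array([[np.cos(yaw),-np.sin(yaw)],[np.sin(yaw),np.cos(yaw)]])
for n in ('top','side'):
    im=np.load(n+'0.npz')['im']
    # profiles across fence, sampled on plane z (averaged along y), in approx board frame
    def prof(z,xs,ys,axis):
        G=np.array([[x,y] for x in xs for y in ys]); W=np.c_[(G@R.T+O)/1000,np.full(len(G),z)]
        q=proj(n,W).astype(np.float32); s=cv2.remap(im,q[:,0].reshape(len(xs),-1),q[:,1].reshape(len(xs),-1),cv2.INTER_LINEAR)
        return s.mean(axis=axis).astype(int)
    xs=np.arange(56,112,2.); 
    for y0,y1 in ((-75,-40),(0,30)):
        print(n,'across fence z=.038 y',y0); print([f'{x:.0f}:{b[0]},{b[2]}' for x,b in zip(xs,prof(.038,xs,np.arange(y0,y1,2.),1))])
    ys=np.arange(80,112,2.); print(n,'+y end',[f'{x:.0f}:{b[0]},{b[2]}' for x,b in zip(ys,prof(.038,np.arange(82,88,1.),ys,0))])
    ys=np.arange(-110,-80,2.); print(n,'-y end',[f'{x:.0f}:{b[0]},{b[2]}' for x,b in zip(ys,prof(.038,np.arange(82,88,1.),ys,0))])
    ys=np.arange(60,112,2.); print(n,'stop y',[f'{x:.0f}:{b[0]},{b[2]}' for x,b in zip(ys,prof(.038,np.arange(-77,-64,1.),ys,0))])
    # board edges at z=.012
    xs=np.arange(-110,-80,2.); print(n,'board -x edge',[f'{x:.0f}:{b[0]},{b[2]}' for x,b in zip(xs,prof(.012,xs,np.arange(-60,40,2.),1))])
    ys=np.arange(-110,-80,2.); print(n,'board -y edge',[f'{x:.0f}:{b[0]},{b[2]}' for x,b in zip(ys,prof(.012,np.arange(-60,50,2.),ys,0))])
E
python3 m3.py
```

```text
top across fence z=.038 y -75
['56:79,131', '58:66,112', '60:51,95', '62:41,88', '64:43,100', '66:53,123', '68:64,148', '70:72,162', '72:76,168', '74:77,171', '76:79,172', '78:79,172', '80:81,172', '82:86,173', '84:96,175', '86:108,177', '88:119,181', '90:125,184', '92:127,185', '94:127,185', '96:128,186', '98:128,186', '100:127,186', '102:127,185', '104:127,185', '106:127,185', '108:127,185', '110:127,185']
top across fence z=.038 y 0
['56:81,133', '58:71,119', '60:57,101', '62:44,89', '64:43,96', '66:50,117', '68:62,143', '70:71,161', '72:76,169', '74:78,170', '76:79,169', '78:78,167', '80:79,166', '82:81,166', '84:91,169', '86:103,173', '88:117,179', '90:125,185', '92:129,188', '94:131,189', '96:131,189', '98:131,189', '100:131,190', '102:131,190', '104:131,190', '106:131,189', '108:131,189', '110:131,189']
top +y end ['80:90,167', '82:89,166', '84:88,167', '86:92,169', '88:100,173', '90:110,179', '92:120,184', '94:128,189', '96:132,192', '98:133,192', '100:131,190', '102:129,189', '104:128,187', '106:127,187', '108:127,188', '110:129,189']
top -y end ['-110:124,183', '-108:123,18
[... 2476 characters left out ...]
80:79,137', '82:84,141', '84:81,144', '86:75,144', '88:71,144', '90:72,144', '92:76,146', '94:82,148', '96:84,148', '98:84,148', '100:82,145', '102:79,141', '104:75,135', '106:73,128', '108:71,121', '110:68,115']
side board -x edge ['-110:96,158', '-108:96,158', '-106:96,159', '-104:96,160', '-102:96,165', '-100:97,174', '-98:100,185', '-96:102,193', '-94:104,198', '-92:106,200', '-90:107,199', '-88:108,197', '-86:106,193', '-84:103,188', '-82:98,183']
side board -y edge ['-110:86,139', '-108:79,130', '-106:73,122', '-104:70,122', '-102:73,133', '-100:83,155', '-98:94,177', '-96:102,192', '-94:106,200', '-92:107,202', '-90:108,202', '-88:109,202', '-86:109,202', '-84:109,202', '-82:109,202']
```

```bash
cat > g.py <<'E'
from h import *
import sys
def rel(x,y,z,yaw):
    s=ctrl.sense(); R=cv2.Rodrigues(np.array(s['tcp_rot'],float))[0]
    d=R.T@(np.array([x,y,z])/1000-s['position']); cy=np.degrees(np.arctan2(R[1,1],R[0,1]))
    print('t',round(s['t'],2),'pos mm',np.round(s['position']*1000,1),'tooly',round(cy,2),'tilt',np.round(R[:,2],4),'F',np.round(s['contact_force'],1),'w',round(s['grip_width'],4),'gf',round(s['grip_force'],1))
    print('shift',np.round(d,4),'turn',round(-((yaw-cy+180)%360-180),2),'j6',round(s['joints'][5],2))
if __name__=='__main__': rel(*map(float,sys.argv[1:5]))
E
python3 g.py 530 198 150 -9.3; python3 - <<'E'
from h import *
for n in('top','side'):
    P=cloud(n,np.load(n+'0.npz')['D']); 
    for (x0,x1,y0,y1) in ((.25,.4,.3,.5),(.4,.6,.15,.4),(.25,.45,.45,.6),(.4,.7,.4,.5),(.44,.70,-.01,.17),(.40,.70,-.24,-.06),(.44,.53,-.2,-.06)):
        s=(P[...,0]>x0)&(P[...,0]<x1)&(P[...,1]>y0)&(P[...,1]<y1); print(n,x0,x1,y0,y1,np.percentile(P[...,2][s],[50,98,100]).round(3) if s.any() else None)
E
```

```text
t 0.1 pos mm [244.9 574.7 213.4] tooly 66.92 tilt [-5.e-04 -1.e-03 -1.e+00] F [ 0.  -0.  -0.4] w 0.0909 gf 0.0
shift [-0.41   -0.2347  0.0636] turn 76.22 j6 -0.1
top 0.25 0.4 0.3 0.5 [0.001 0.604 0.61 ]
top 0.4 0.6 0.15 0.4 [0.008 0.039 0.046]
top 0.25 0.45 0.45 0.6 [0.438 0.605 0.61 ]
top 0.4 0.7 0.4 0.5 [-0.003 -0.001 -0.001]
top 0.44 0.7 -0.01 0.17 [0.074 0.102 0.107]
top 0.4 0.7 -0.24 -0.06 [0.007 0.217 0.25 ]
top 0.44 0.53 -0.2 -0.06 [0.002 0.121 0.124]
side 0.25 0.4 0.3 0.5 [0.002 0.308 0.338]
side 0.4 0.6 0.15 0.4 [0.011 0.04  0.044]
side 0.25 0.45 0.45 0.6 [0.328 0.351 0.354]
side 0.4 0.7 0.4 0.5 [-0.8   -0.789 -0.003]
side 0.44 0.7 -0.01 0.17 [0.076 0.103 0.107]
side 0.4 0.7 -0.24 -0.06 [0.003 0.217 0.249]
side 0.44 0.53 -0.2 -0.06 [0.005 0.121 0.125]
```

drive_tool:
  plan:
    - [-0.03,-0.02,0,7,0]
    - [-0.07,-0.04,0,15,0]
    - [-0.11,-0.063,0,23,0]
    - [-0.15,-0.086,0,31,0]
    - [-0.19,-0.109,0,39,0]
    - [-0.23,-0.132,0,47,0]
    - [-0.27,-0.155,0.01,55,0]
    - [-0.31,-0.178,0.03,63,0]
    - [-0.35,-0.2,0.045,70,0]
    - [-0.385,-0.22,0.06,76.2,0]
    - [-0.41,-0.235,0.063,76.2,0]
    - [-0.41,-0.235,0.063,76.2,0]
    - [-0.41,-0.235,0.063,76.2,0]
  squeeze: 20

```text
t: 1.4
position: [0.53, 0.1976, 0.1505]
tcp_rot: [-2.395, -2.033, 0.001]
contact_force: [0.3, 1.2, -0.2]
grip_width: 0.0004
grip_force: 0.0
```

```bash
python3 g.py 530 198 23 -9.3
```

```text
t 1.4 pos mm [530.  197.6 150.5] tooly -9.35 tilt [-9.e-04 -1.e-04 -1.e+00] F [ 0.3  1.2 -0.2] w 0.0004 gf 0.0
shift [4.000e-04 1.000e-04 1.275e-01] turn -0.05 j6 0.41
```

drive_tool:
  plan:
    - [0,0,0.03,0,0]
    - [0,0,0.06,0,0]
    - [0,0,0.09,0,0]
    - [0,0,0.115,0,0]
    - [0,0,0.127,0,0]
    - [0,0,0.127,0,0]
    - [0,0,0.127,0,0]

```text
t: 2.1
position: [0.5303, 0.1986, 0.0248]
tcp_rot: [2.393, 2.035, 0.001]
contact_force: [0.5, 0.0, 0.5]
grip_width: 0.0
grip_force: 0.0
```

```bash
python3 g.py 530 198 23 -9.3; python3 - <<'E'
from h import *
im,D=optics.capture('side'); cv2.imwrite('pics/s1.png',cv2.resize(im[120:260,215:395],None,fx=3.7,fy=3.7,interpolation=cv2.INTER_CUBIC))
E
```

```text
t 2.1 pos mm [530.3 198.6  24.8] tooly -9.24 tilt [ 7.e-04  2.e-04 -1.e+00] F [0.5 0.  0.5] w 0.0 gf 0.0
shift [-0.0007 -0.0002  0.0018] turn 0.06 j6 0.41
```

View pics/s1.png

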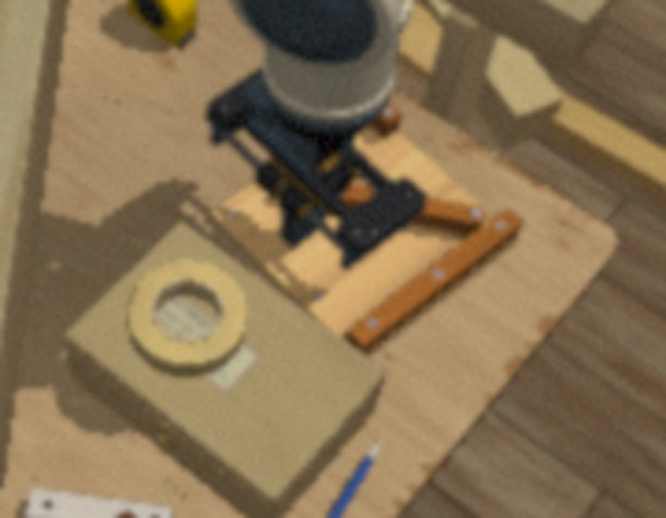

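The fingers are down on the board inside the rail (rail still at its old angle, crop (440,205)); now push.

drive_tool:
  plan:
    - [0.008,-0.003,0,0,0]
    - [0.02,-0.008,0,0,0]
    - [0.034,-0.014,0,0,0]
    - [0.048,-0.02,0,0,0]
    - [0.06,-0.026,0,0,0]
    - [0.07,-0.032,0,0,0]
    - [0.077,-0.036,0,0,0]
    - [0.082,-0.036,0,0,0]
    - [0.082,-0.036,0,0,0]

```text
t: 3.05
position: [0.5079, 0.2854, 0.0239]
tcp_rot: [2.393, 2.035, 0.0]
contact_force: [-0.5, -0.6, -0.1]
grip_width: 0.0003
grip_force: 0.0
```

drive_tool:
  plan:
    - [0.003,0,0,0,0]
    - [0.006,0,0,0,0]
    - [0.008,0,0,0,0]
    - [0.008,0,0,0,0]

```text
t: 3.45
position: [0.5091, 0.2925, 0.0239]
tcp_rot: [2.394, 2.034, -0.0]
contact_force: [0.5, 0.2, -0.1]
grip_width: 0.0006
grip_force: 0.1
```

drive_tool:
  plan:
    - [0.002,0,0,0,0]
    - [0.004,0,0,0,0]
    - [0.004,0,0,0,0]

```text
t: 3.75
position: [0.5099, 0.2969, 0.0239]
tcp_rot: [-2.394, -2.034, -0.001]
contact_force: [0.2, -0.0, 0.3]
grip_width: 0.0006
grip_force: 0.0
```

drive_tool:
  plan:
    - [0.002,0,0,0,0]
    - [0.004,0,0,0,0]
    - [0.004,0,0,0,0]

```text
t: 4.05
position: [0.5102, 0.2994, 0.0239]
tcp_rot: [2.392, 2.034, -0.003]
contact_force: [1.4, -13.8, 4.7]
grip_width: 0.0002
grip_force: 6.9
```

drive_tool:
  plan:
    - [0.002,0,0,0,0]
    - [0.002,0,0,0,0]

```text
t: 4.25
position: [0.5102, 0.2997, 0.0238]
tcp_rot: [2.391, 2.034, -0.007]
contact_force: [2.0, -28.4, 8.9]
grip_width: 0.0002
grip_force: 13.9
```

```bash
python3 g.py 510 299 24 -9.3; python3 - <<'E'
from h import *
im,D=optics.capture('side'); a=cv2.resize(im[120:260,290:395],None,fx=3.7,fy=3.7,interpolation=cv2.INTER_CUBIC)
im,D=optics.capture('top'); b=cv2.resize(im[120:220,140:245],None,fx=3.7,fy=3.7,interpolation=cv2.INTER_CUBIC)
o=np.zeros((max(len(a),len(b)),a.shape[1]+b.shape[1],3),np.uint8);o[:len(a),:a.shape[1]]=a;o[:len(b),a.shape[1]:]=b
cv2.imwrite('pics/s2.png',o)
E
```

```text
t 4.25 pos mm [510.2 299.7  23.8] tooly -9.25 tilt [-0.0017 -0.0045 -1.    ] F [  2.  -28.4   8.9] w 0.0002 gf 13.9
shift [-0.0007 -0.0001 -0.0002] turn 0.05 j6 0.6
```

View pics/s2.png

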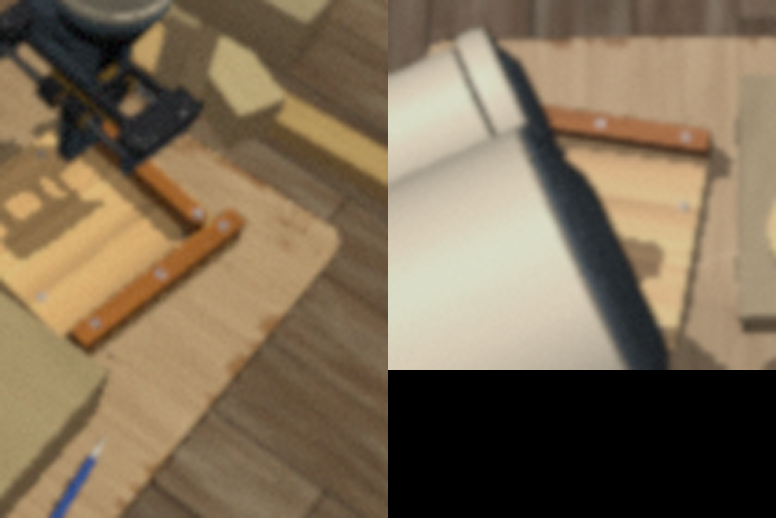

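Side view: the rail now stands square to the fixed fence, and force rises steeply with no motion (rigid stop). Retreat and rise.

drive_tool:
  plan:
    - [-0.015,0,0,0,0]
    - [-0.04,0,0,0,0]
    - [-0.06,0,-0.03,0,0.3]
    - [-0.08,0,-0.07,0,0.6]
    - [-0.1,0,-0.11,0,0.8]
    - [-0.12,0,-0.14,0,0.8]
    - [-0.12,0,-0.14,0,0.8]

```text
t: 5.05
position: [0.493, 0.1829, 0.1677]
tcp_rot: [2.393, 2.031, 0.009]
contact_force: [-0.3, 0.9, -1.3]
grip_width: 0.0377
grip_force: 0.0
```

```bash
python3 g.py 595 -118 160 -12.4
```

```text
t 5.05 pos mm [493.  182.9 167.7] tooly -9.36 tilt [ 0.0061  0.0014 -1.    ] F [-0.3  0.9 -1.3] w 0.0377 gf 0.0
shift [-0.2803  0.1496  0.0079] turn 3.04 j6 0.41
```

drive_tool:
  plan:
    - [-0.03,0.016,0,0,0.8]
    - [-0.07,0.037,0,1,0.8]
    - [-0.11,0.059,0,2,0.8]
    - [-0.15,0.08,0,3,0.8]
    - [-0.19,0.101,0,3,0.8]
    - [-0.225,0.12,0,3,0.8]
    - [-0.26,0.138,0,3,0.8]
    - [-0.28,0.15,0,3,0.8]
    - [-0.28,0.15,0,3,0.8]
    - [-0.28,0.15,0,3,0.8]
    - [-0.28,0.15,0,3,0.8]

```text
t: 6.15
position: [0.5938, -0.1152, 0.1634]
tcp_rot: [-2.445, -1.971, 0.0]
contact_force: [0.1, 0.4, -0.6]
grip_width: 0.0728
grip_force: 0.0
```

```bash
python3 g.py 595 -118 26 -12.4; python3 - <<'E'
from m2 import *
# rail now shut?
O=np.array([559.4,248.4]); yaw=np.radians(-9.3); R=np.array([[np.cos(yaw),-np.sin(yaw)],[np.sin(yaw),np.cos(yaw)]])
ims=[]
for n in ('top','side'):
    im,D=optics.capture(n); np.savez(n+'1.npz',im=im,D=D); P,H,S,V,big=masks(n,im,D); X,Y,Z=P[...,0],P[...,1],P[...,2]
    ims.append(cv2.resize(im[125:215,145:345] if n=='top' else im[120:300,215:395],(790,355) if n=='top' else (400,400),interpolation=cv2.INTER_CUBIC))
    wood=(H<=15)&(S>100)&(V<200)&(Z>.022)&(Z<.06)&(Y>.12)&(Y<.40)&(X>.44)&(X<.7)
    A=(toplane(n,contour(cv2.morphologyEx(wood.astype(np.uint8),cv2.MORPH_CLOSE,np.ones((15,15))))[0],.038)[:,:2]*1000-O)@R
    s=(A[:,0]<45)&(A[:,0]>-45)&(A[:,1]<66); p,a=fit(A[s]); print(n,'rail inner edge',p.round(1),round(a,2),s.sum())
    s=(A[:,0]<45)&(A[:,0]>-45)&(A[:,1]>=66); p,a=fit(A[s]); print(n,'rail outer edge',p.round(1),round(a,2),s.sum(), A[:,0].min().round(1))
o=np.zeros((600,790,3),np.uint8); o[:,:]=0; o[:355]=ims[0]; o[355:,:245]=cv2.resize(ims[1],(245,245)); cv2.imwrite('pics/s3.png',o)
E
```

```text
t 6.15 pos mm [ 593.8 -115.2  163.4] tooly -12.24 tilt [-8.e-04  6.e-04 -1.e+00] F [ 0.1  0.4 -0.6] w 0.0728 gf 0.0
shift [-0.0025  0.0019  0.1374] turn 0.16 j6 -0.08Traceback (most recent call last):
  File "<stdin>", line 9, in <module>
IndexError: list index out of range
```

```bash
python3 - <<'E'
from m2 import *
O=np.array([559.4,248.4]); yaw=np.radians(-9.3); R=np.array([[np.cos(yaw),-np.sin(yaw)],[np.sin(yaw),np.cos(yaw)]])
n='side'
im,D=optics.capture(n); np.savez(n+'1.npz',im=im,D=D); P,H,S,V,big=masks(n,im,D); X,Y,Z=P[...,0],P[...,1],P[...,2]
cv2.imwrite('pics/s3.png',cv2.resize(im[110:310,200:400],(600,600),interpolation=cv2.INTER_CUBIC))
wood=(H<=15)&(S>100)&(V<200)&(Z>.022)&(Z<.06)&(Y>.12)&(Y<.40)&(X>.44)&(X<.7)
cs=contour(cv2.morphologyEx(wood.astype(np.uint8),cv2.MORPH_CLOSE,np.ones((15,15))))
if cs:
    A=(toplane(n,cs[0],.038)[:,:2]*1000-O)@R
    for nm,s in (('in',(A[:,0]<45)&(A[:,0]>-45)&(A[:,1]<67)),('out',(A[:,0]<45)&(A[:,0]>-45)&(A[:,1]>=67))):
        if s.sum()>5: p,a=fit(A[s]); print(nm,p.round(1),round(a,2),s.sum(),A[:,0].min())
E
```

```text
in [ 1.1 48.8] -0.34 130 -100.79389378118474
out [ 4.7 74.8] -0.33 108 -100.79389378118474
```

View pics/s3.png

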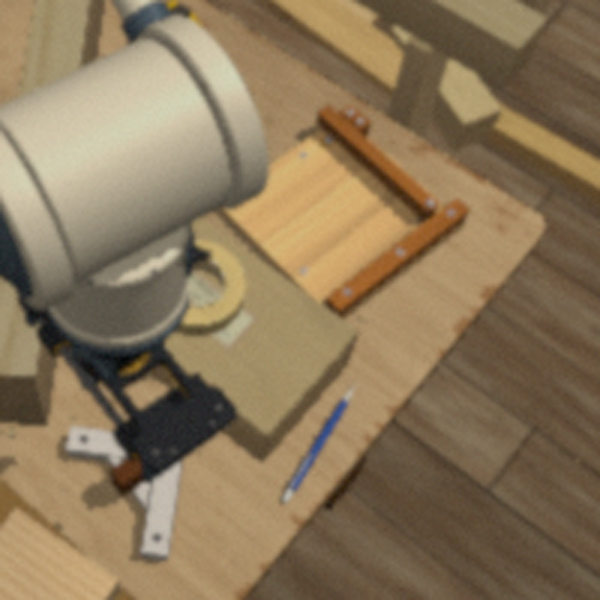

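Side view: the rail lies against its stop block at crop (355,115), square to the fixed fence; the gripper hovers over the square's grip. Descend.

drive_tool:
  plan:
    - [-0.002,0.002,0.03,0,0.8]
    - [-0.002,0.002,0.06,0,0.8]
    - [-0.002,0.002,0.09,0,0.8]
    - [-0.002,0.002,0.115,0,0.8]
    - [-0.002,0.002,0.13,0,0.8]
    - [-0.002,0.002,0.137,0,0.8]
    - [-0.002,0.002,0.137,0,0.8]
    - [-0.002,0.002,0.137,0,0.8]
  squeeze: 35

```text
t: 7.05
position: [0.5962, -0.1186, 0.0277]
tcp_rot: [2.445, 1.971, 0.001]
contact_force: [0.8, -0.4, 0.2]
grip_width: 0.073
grip_force: 0.0
```

```bash
python3 g.py 595 -118 24.5 -12.4
```

```text
t 7.05 pos mm [ 596.2 -118.6   27.7] tooly -12.26 tilt [ 9.e-04 -3.e-04 -1.e+00] F [ 0.8 -0.4  0.2] w 0.073 gf 0.0
shift [ 0.0003 -0.0013  0.0032] turn 0.14 j6 -0.08
```

drive_tool:
  plan:
    - [0,0,0.003,0,0.8]
    - [0,0,0.003,0,0.6]
    - [0,0,0.003,0,0.4]
    - [0,0,0.003,0,0.2]
    - [0,0,0.003,0,0]
    - [0,0,0.003,0,0]
    - [0,0,0.003,0,0]
    - [0,0,0.003,0,0]
    - [0,0,0.003,0,0]
    - [0,0,0.003,0,0]
  squeeze: 40

```text
t: 8.05
position: [0.5957, -0.1187, 0.0239]
tcp_rot: [-2.446, -1.971, -0.0]
contact_force: [-0.4, 0.1, -0.2]
grip_width: 0.02
grip_force: 40.0
```

drive_tool:
  plan:
    - [0,0,-0.01,0,0]
    - [0,0,-0.03,0,0]
    - [0,0,-0.06,0,0]
    - [0,0,-0.09,0,0]
    - [0,0,-0.115,0,0]
    - [0,0,-0.125,0,0]
    - [0,0,-0.125,0,0]
    - [0,0,-0.125,0,0]

```text
t: 8.85
position: [0.5951, -0.1186, 0.148]
tcp_rot: [-2.445, -1.97, 0.001]
contact_force: [-0.1, 1.2, -4.1]
grip_width: 0.0196
grip_force: 40.0
```

```bash
python3 g.py 587 251 149 -54.3; python3 - <<'E'
from h import *
im,D=optics.capture('side'); np.savez('side2.npz',im=im,D=D)
cv2.imwrite('pics/s4.png',cv2.resize(im[160:340,160:340],(600,600),interpolation=cv2.INTER_CUBIC))
E
```

```text
t 8.85 pos mm [ 595.1 -118.6  148. ] tooly -12.28 tilt [-1.3e-03  4.0e-04 -1.0e+00] F [-0.1  1.2 -4.1] w 0.0196 gf 40.0
shift [ 0.3594 -0.0865 -0.0009] turn 42.02 j6 -0.08
```

View pics/s4.png

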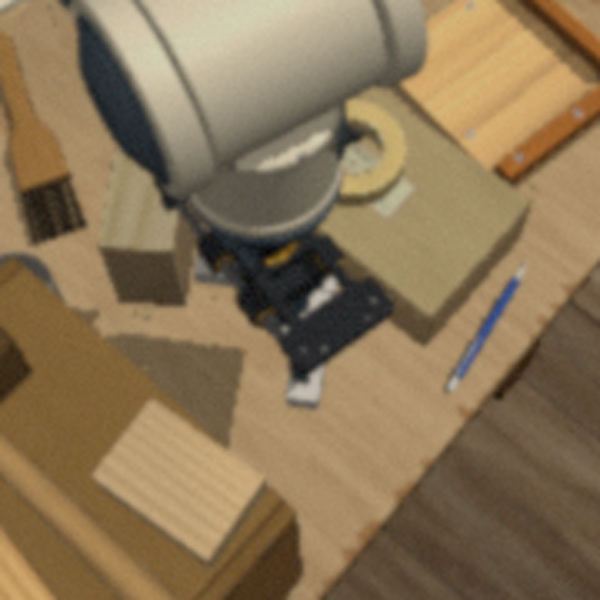

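Square is lifted level in the gripper (crop (305,385)). Carry it to above the corner, slightly backed off.

```bash
python3 g.py 583 250.6 165 -54.3
```

```text
t 8.9 pos mm [ 594.9 -118.5  147.6] tooly -12.28 tilt [-2.1e-03  6.0e-04 -1.0e+00] F [-0.1  0.3 -5.3] w 0.0196 gf 40.0
shift [ 0.3581 -0.0902 -0.0172] turn 42.02 j6 -0.08
```

drive_tool:
  plan:
    - [0.01,-0.003,-0.017,0,0]
    - [0.035,-0.009,-0.017,3,0]
    - [0.07,-0.018,-0.017,7,0]
    - [0.105,-0.027,-0.017,11,0]
    - [0.14,-0.036,-0.017,15,0]
    - [0.175,-0.045,-0.017,19,0]
    - [0.21,-0.053,-0.017,23,0]
    - [0.245,-0.062,-0.017,27,0]
    - [0.28,-0.071,-0.017,31,0]
    - [0.31,-0.078,-0.017,35,0]
    - [0.335,-0.084,-0.017,39,0]
    - [0.35,-0.088,-0.017,42,0]
    - [0.358,-0.09,-0.017,42,0]
    - [0.358,-0.09,-0.017,42,0]
    - [0.358,-0.09,-0.017,42,0]
    - [0.358,-0.09,-0.017,42,0]

```text
t: 10.5
position: [0.5839, 0.2492, 0.1657]
tcp_rot: [2.99, 0.963, -0.001]
contact_force: [0.6, 0.1, -3.7]
grip_width: 0.0197
grip_force: 40.0
```

```bash
python3 g.py 583 250.6 40 -54.3
```

```text
t 10.5 pos mm [583.9 249.2 165.7] tooly -54.28 tilt [-5.e-04 -3.e-04 -1.e+00] F [ 0.6  0.1 -3.7] w 0.0197 gf 40.0
shift [ 1.000e-04 -1.700e-03  1.257e-01] turn 0.02 j6 1.26
```

drive_tool:
  plan:
    - [0,0,0.02,0,0]
    - [0,0,0.05,0,0]
    - [0,0,0.08,0,0]
    - [0,0,0.105,0,0]
    - [0,0,0.118,0,0]
    - [0,0,0.123,0,0]
    - [0,0,0.125,0,0]
    - [0,0,0.125,0,0]

```text
t: 11.3
position: [0.5846, 0.2502, 0.0418]
tcp_rot: [-2.99, -0.963, -0.002]
contact_force: [0.3, 0.1, -3.5]
grip_width: 0.0197
grip_force: 40.0
```

drive_tool:
  plan:
    - [0,0,0.002,0,0]
    - [0,0,0.004,0,0]
    - [0,0,0.004,0,0]

```text
t: 11.6
position: [0.584, 0.2502, 0.0371]
tcp_rot: [2.99, 0.964, 0.0]
contact_force: [0.0, 0.1, -4.2]
grip_width: 0.0196
grip_force: 40.0
```

drive_tool:
  plan:
    - [0.002,0.002,0,0,0]
    - [0.004,0.004,0,0,0]
    - [0.006,0.006,0,0,0]
    - [0.006,0.006,0,0,0]

```text
t: 12.0
position: [0.5929, 0.2487, 0.037]
tcp_rot: [2.99, 0.963, 0.001]
contact_force: [-0.6, -0.2, -2.9]
grip_width: 0.0202
grip_force: 40.0
```

drive_tool:
  plan:
    - [0.001,0.001,0,0,0]
    - [0.002,0.002,0,0,0]
    - [0.002,0.002,0,0,0]

```text
t: 12.3
position: [0.5937, 0.2485, 0.0367]
tcp_rot: [-2.99, -0.963, 0.004]
contact_force: [-6.8, 3.6, 0.2]
grip_width: 0.0198
grip_force: 40.0
```

drive_tool:
  plan:
    - [0.001,0.001,0,0,0]
    - [0.001,0.001,0,0,0]

```text
t: 12.5
position: [0.5939, 0.2485, 0.0365]
tcp_rot: [-2.989, -0.962, 0.007]
contact_force: [-12.7, 6.1, 1.9]
grip_width: 0.0197
grip_force: 40.0
```

drive_tool:
  plan:
    - [-0.0015,-0.0015,0,0,0]
    - [-0.002,-0.002,0,0,0]
    - [0.001,-0.005,0,0,0]
    - [0.003,-0.007,0,0,0]
    - [0.003,-0.007,0,0,0]

```text
t: 13.0
position: [0.5948, 0.2561, 0.0368]
tcp_rot: [-2.99, -0.964, 0.0]
contact_force: [-2.9, 1.5, -3.1]
grip_width: 0.0195
grip_force: 40.0
```

```bash
python3 g.py 594 258 36 -54.3
```

```text
t 13.0 pos mm [594.8 256.1  36.8] tooly -54.27 tilt [-2.e-04  2.e-04 -1.e+00] F [-2.9  1.5 -3.1] w 0.0195 gf 40.0
shift [ 0.0005 -0.002   0.0008] turn 0.03 j6 1.26
```

drive_tool:
  plan:
    - [0.001,-0.001,0,0,0]
    - [0.0015,-0.0015,0,0,0]
    - [0.0015,-0.0015,0,0,0]

```text
t: 13.3
position: [0.5951, 0.2577, 0.0369]
tcp_rot: [-2.99, -0.963, 0.0]
contact_force: [-3.1, 1.1, -4.1]
grip_width: 0.0197
grip_force: 40.0
```

drive_tool:
  plan:
    - [0.001,-0.001,0,0,0]
    - [0.0015,-0.0015,0,0,0]
    - [0.0015,-0.0015,0,0,0]

```text
t: 13.6
position: [0.5954, 0.259, 0.0369]
tcp_rot: [2.989, 0.963, -0.001]
contact_force: [-3.6, -6.6, -1.5]
grip_width: 0.0195
grip_force: 40.0
```

drive_tool:
  plan:
    - [-0.001,0,0.001,0,0]
    - [-0.001,0,0.002,0,0]
    - [-0.001,0,0.002,0,0]

```text
t: 13.9
position: [0.5952, 0.2589, 0.0359]
tcp_rot: [2.99, 0.963, 0.002]
contact_force: [-3.9, -5.5, 12.3]
grip_width: 0.0197
grip_force: 40.0
```

drive_tool:
  plan:
    - [0.0015,0,0,0,0]
    - [0.003,0,0,0,0]
    - [0.003,0,0,0,0]

```text
t: 14.2
position: [0.5953, 0.2591, 0.0359]
tcp_rot: [2.988, 0.963, -0.007]
contact_force: [-18.3, -18.2, 26.0]
grip_width: 0.0201
grip_force: 40.0
```

```bash
python3 g.py 594 258 36 -54.3; python3 -c "
from h import *
s=ctrl.sense();print(s['torque'].round(2),s['position'])"
```

```text
t 14.2 pos mm [595.3 259.1  35.9] tooly -54.26 tilt [-0.0034 -0.0029 -1.    ] F [-18.3 -18.2  26. ] w 0.0201 gf 40.0
shift [-0.0017  0.0001 -0.0001] turn 0.04 j6 1.27
[-3.13  2.95 -0.08] [0.59527097 0.25906425 0.03593244]
```

drive_tool:
  plan:
    - [0,0,-0.001,0,0]
    - [0.0005,0,-0.0018,0,0]
    - [0.001,0,-0.0018,0,0]
    - [0.001,0,-0.0018,0,0]

```text
t: 14.6
position: [0.5954, 0.2592, 0.0362]
tcp_rot: [2.988, 0.963, -0.01]
contact_force: [-13.9, -18.2, 6.5]
grip_width: 0.0195
grip_force: 40.0
```

```bash
python3 g.py 594 258 36 -54.3; python3 - <<'E'
from h import *
s=ctrl.sense(); c,sn=np.cos(np.radians(-9.3)),np.sin(np.radians(-9.3)); F=s['contact_force']; print('board F',(c*F[0]+sn*F[1]).round(1),(-sn*F[0]+c*F[1]).round(1),'T',s['torque'].round(2))
im,D=optics.capture('side'); np.savez('side3.npz',im=im,D=D)
cv2.imwrite('pics/s5.png',cv2.resize(im[130:250,265:395],(780,590) if 0 else (650,600),interpolation=cv2.INTER_CUBIC))
E
```

```text
t 14.6 pos mm [595.4 259.2  36.2] tooly -54.27 tilt [-0.0053 -0.0038 -1.    ] F [-13.9 -18.2   6.5] w 0.0195 gf 40.0
shift [-0.0018  0.0002  0.0003] turn 0.03 j6 1.27
board F -10.7 -20.2 T [-3.46  2.49 -0.16]
```

View pics/s5.png

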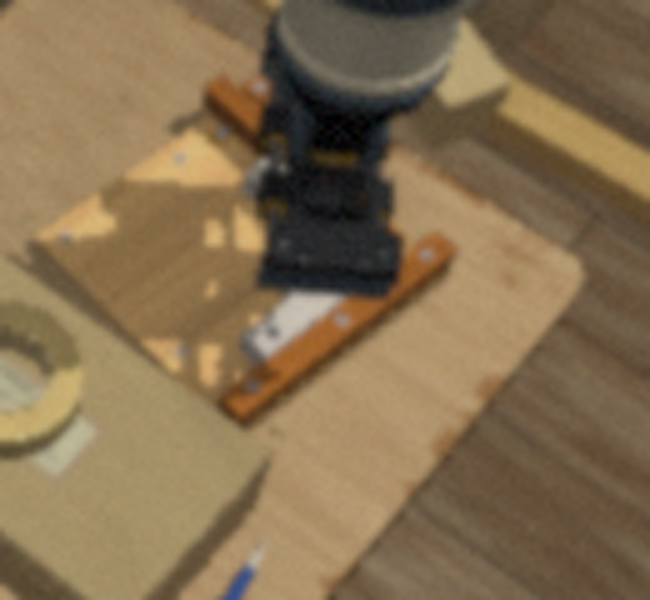

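The picture shows the square's leg lying along the fixed fence (crop (290,320)) and the rail still shut. The push on the two fences is uneven (11 N and 20 N), so shift load towards the fixed fence, then settle it flat.

drive_tool:
  plan:
    - [-0.0007,0.0007,0,0,0]
    - [0.0003,0.0017,0,0,0]
    - [0.0003,0.0017,0,0,0]

```text
t: 14.95
position: [0.5955, 0.2591, 0.0362]
tcp_rot: [2.99, 0.963, -0.012]
contact_force: [-20.7, -8.8, 10.4]
grip_width: 0.0196
grip_force: 40.0
```

```bash
cat > f.py <<'E'
from h import *
s=ctrl.sense(); c,sn=np.cos(np.radians(-9.3)),np.sin(np.radians(-9.3)); F=s['contact_force']; p=s['position']*1000-[559.4,248.4,0]
R=cv2.Rodrigues(s['tcp_rot'])[0]
print('board F',(c*F[0]+sn*F[1]).round(1),(-sn*F[0]+c*F[1]).round(1),F[2].round(1),'T',s['torque'].round(2),'board pos',(c*p[0]+sn*p[1]).round(2),(-sn*p[0]+c*p[1]).round(2),p[2].round(2),'tilt',R[:2,2].round(4))
E
python3 f.py
```

```text
board F -19.0 -12.0 10.4 T [-1.69  3.73 -0.31] board pos 33.93 16.38 36.22 tilt [-0.0071 -0.0024]
```

drive_tool:
  plan:
    - [-0.0005,-0.0003,0.0005,0,0]
    - [-0.001,-0.0005,0.001,0,0]
    - [-0.001,-0.0005,0.001,0,0]

```text
t: 15.25
position: [0.5954, 0.2591, 0.036]
tcp_rot: [2.99, 0.964, -0.008]
contact_force: [-19.5, -10.5, 17.5]
grip_width: 0.0198
grip_force: 40.0
```

```bash
python3 f.py
```

```text
board F -17.5 -13.5 17.5 T [-1.76  3.29 -0.28] board pos 33.82 16.33 36.03 tilt [-0.0047 -0.002 ]
```

drive_tool:
  plan:
    - [0,0,0.0003,0,0]
    - [0,0,0.0003,0,0]
    - [0,0,0.0003,0,0]
    - [0,0,0.0003,0,0]
    - [0,0,0.0003,0,0]

```text
t: 15.75
position: [0.5954, 0.259, 0.036]
tcp_rot: [2.99, 0.963, -0.008]
contact_force: [-19.9, -11.3, 22.1]
grip_width: 0.0196
grip_force: 40.0
```

```bash
python3 f.py; python3 - <<'E'
from m2 import *
O=np.array([559.4,248.4]); yaw=np.radians(-9.3); R=np.array([[np.cos(yaw),-np.sin(yaw)],[np.sin(yaw),np.cos(yaw)]])
n='side'; im,D=optics.capture(n); P,H,S,V,big=masks(n,im,D); X,Y,Z=P[...,0],P[...,1],P[...,2]
sq=(Z>.02)&(Z<.045)&(X>.56)&(X<.66)&(Y>.13)&(Y<.25)&(S<60)&(V>110)
for c in contour(sq):
    A=(toplane(n,c,.032)[:,:2]*1000-O)@R
    s=(A[:,0]<A[:,0].min()+12)&(A[:,1]>A[:,1].min()+6)&(A[:,1]<A[:,1].min()+30); print(A.min(0).round(1),A.max(0).round(1),[np.round(q,1) for q in fit(A[s])] if s.sum()>5 else None)
    s=(A[:,0]>A[:,0].max()-6); print('fence-side edge',[np.round(q,2) for q in fit(A[s])])
E
```

```text
board F -17.8 -14.4 22.1 T [-1.82  3.49 -0.29] board pos 33.81 16.29 35.98 tilt [-0.0047 -0.002 ]
[ 50.1 -53.8] [74.5 15. ] [array([ 54. , -35.7], dtype=float32), np.float32(92.4)]
fence-side edge [array([ 73.62, -19.88], dtype=float32), np.float32(89.78)]
```

```bash
python3 -c "
from bench import ctrl
print(ctrl.sign_off())"
```

```text
the job is handed in; nothing more can be done
None
```

I pushed the swinging fence shut against its stop and pressed the carpenter's square into the corner, still gripped and pushing about 18 N and 14 N on the two fences; I handed the job in at about 16 s and no verdict came back.

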